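# Put the stray cheeses away and shut the stall

### The arm

A 6-joint arm with a two-finger parallel gripper is mounted at the origin on the work surface. World frame = base frame: x ahead of the robot, y to its left, z up, the work surface at z = 0. Lengths are in m, angles in degrees, forces in N, time in s.
With the tool pointing down it reaches from about 0.25 to 0.725 m from the base axis. Payload 9.7 kg.
Tool frame: the origin (TCP) lies midway between the tips of the shut fingers; the grasp point (between the pads) lies 19 mm behind it; z points along the fingers, y is the line along which they close (so a half turn about z gives the same grasp; the last joint's range is limited). The gripper opens to 85 mm and grips with 20 to 120 N. Pads are 22 mm wide; open, the fingers measure 114 mm over their backs; the gripper's body (76 mm by 85 mm) begins 54 mm behind the grasp point. The pads swing forward as they close: fully open they stand 13 mm farther back than shut.
Start: joints at [76.031, 4.979, 10.078, 95.1, 0, 90], TCP at [0.133, 0.534, 0.231] pointing down, gripper open.
Joint ranges: [-179.16, 179.16], [-48.56, 103.87], [-65.8, 70.77], [-126.05, 130.52], [-82.76, 87.17], [-180, 180]. Speed limits (degrees/s): [127.2, 127.2, 147.25, 180, 180, 180].

### API

Orientations are given as [roll, pitch, yaw] about the fixed x, y, z axes, in that order (R = Rz(yaw) Ry(pitch) Rx(roll)).
In Python, from workcell import readout, imaging, bot, spotter gives the robot as it stands.
- The arm moves only by the shell command python3 -m jog 'ROWS' [FORCE]. ROWS is JSON, a list of rows, each an object with "rotation": the turn, a rotation vector about the world's x, y, z in degrees, a list of three; "translation": the shift along the world's x, y, z in mm, a list of three; "grip": the finger opening in mm, from 0 to 85.4. In form: [{"rotation": [wx, wy, wz], "translation": [dx, dy, dz], "grip": grip}, ...]. A call has 1 to 20 rows; each row is the pose to reach, as a shift and turn from the pose commanded when the call began; what a row does not reach only later rows make up. A row lasts 1/10 s, in which the tool goes at most 50 mm and 8.59 degrees, less where a joint would pass 70% of its speed; a pose out of reach is approached as far as the arm can. A call with a gripper value outside its range is refused whole. The fingers move at their own pace and stop on an object; FORCE is the grip in N (left out, the last holds). Time passes only in rows, so rows that repeat a pose let the fingers close. It gives the time, the measured TCP pose, the force, the opening and the grip force at its end, in the units of the state.
- readout.get_obs(): the state, without advancing time (a new reading comes with each control period).
- imaging.camera(name): name is "scene" or "top" or "wrist"; returns (picture, depth): 480x640x3 uint8, red, green, blue; 480x640 float32, m along the optical axis (not along the pixel's ray), 0 where there is no reading.
- imaging.camera_info(name): a dict with "vertical_fov" (degrees; the focal length in pixels is half the picture's height over the tangent of half this angle, whatever the lens; pixels are square), "cx", "cy" (the principal point, pixels), "extrinsics" (4x4, takes a point from camera to world coordinates); the wrist camera has in their place "tool_from_camera" (4x4, takes a point from camera to tool coordinates, whose origin is the TCP and whose axes are the flange's). Camera axes: x right, y down, z forward; pixel columns grow to the right and rows downward; lengths in m; the calibration is good to about 2 mm. A picture is of the moment at which its call begins: read the wrist's pose just before it. camera_info takes no time and is no camera call.
- bot.job_done(): hands the job in; it is judged then, once.
Trained networks look in the newest picture that a camera, given by its name, has taken for a name from the list of things; names that differ only in an ending like _2 or _b are one class to them, and where a whole thing is asked for, a point or a joint stands for the part that bears it (a point fixed in the world has none). Each returns a list of dicts, best first, with "confidence" (0 to 1); they miss things now and then, are a little off and sometimes report something else, mostly with a low value. They report only what shows in the picture. A call takes as long as a camera call. They do not tell look-alikes from the thing itself.
- spotter.spot_in(camera, target): "box" ([centre column, centre row, width, height] in pixels, round what is visible of it).
- spotter.mark_of(camera, target): "uv" ([column, row] in pixels: a listed point, or the origin of a listed thing).
The state is a dict: "time": time; "q": joint angles; "qd": joint speeds; "joint_efforts": joint torques, N m; "ee_pos": TCP position; "tcp_rot": TCP orientation; "wrist_force": force on the tool from outside, world axes, zero at the start; "torque": the same for the moment, N m; "opening": finger opening in m; "grasp_force": force on a finger pad.
Only numpy, scipy, OpenCV 4.12 (cv2) and the standard library are available. Lean on these libraries where they do the work, as an engineer would, in place of code of your own. Each camera call takes 0.05 s, during which the arm holds its last target. There are 200 camera calls.

### The job

Three stray soft cheeses stand in the middle of the counter between two wooden stalls: slide each one along the counter, without lifting it, right inside the stall that already holds a cheese of its own shape (rectangular blocks with the block, the round drum with the drum), lying flat. Keep the lid up until all three are in, then lower it gently until it is fully shut. The cheeses already in the stalls must stay in their stalls, and the two jars and the bowl must be left alone.

Things in the scene. Friction and masses are not known exactly. Their poses are not given: they have to be found in the camera images.
- block_a: stray rectangular cheese block, 80 mm (own x) by 50 mm (own y) by 45 mm high, cream rind, 0.2 kg; origin at the centre of its underside, z up
- block_b: stray rectangular cheese block, 80 mm (own x) by 50 mm (own y) by 45 mm high, cream rind, 0.2 kg; origin at the centre of its underside, z up
- drum_a: stray round drum-shaped cheese, 76 mm diameter, 45 mm high, same cream rind, 0.2 kg; origin at the centre of its underside, z up
- block_home: block already standing in one of the two stalls (either one), loose, towards its back; it marks the stall for blocks: rectangular cheese block, 80 mm (own x) by 50 mm (own y) by 45 mm high, cream rind, 0.2 kg; origin at the centre of its underside, z up
- drum_home: drum already standing in the other stall, loose, towards its back; it marks the stall for drums: round drum-shaped cheese, 76 mm diameter, 45 mm high, same cream rind, 0.2 kg; origin at the centre of its underside, z up
- lidded_stall: three-sided wooden stall fixed on the counter, no floor. Origin: counter surface, centre of the inner floor; own -y points out of its open mouth. Inside 230 mm wide (own x) by 200 mm deep: mouth plane at own y = -100 mm, back wall's inner face at +100; walls 12 mm thick, 55 mm high. On the robot's left, mouth about to world -y; lid hinged on its back wall
- open_stall: three-sided wooden stall fixed on the counter, no floor. Origin: counter surface, centre of the inner floor; own -y points out of its open mouth. Inside 230 mm wide (own x) by 200 mm deep: mouth plane at own y = -100 mm, back wall's inner face at +100; walls 12 mm thick, 55 mm high. On the robot's right, turned half round, mouth about to world +y; no lid
- lid (a joint): angle of the lid: 0 is shut (lying flat on the stall's walls), grows as it opens, at most 1.6; it starts raised at 1.2 to 1.5. The hinge is stiff (0.5 N m of friction): the lid stays where it is left, and a few newtons near its edge move it
- lid_hinge (a point): middle of the hinge line, on the lid's underside: along the lidded stall's x at own y = +100 mm, 55 mm above the counter. The lid is a wooden board 254 mm wide along the hinge, 215 mm from hinge to free edge, 10 mm thick, no handle; when raised its outer face looks to the stall's +y
- lid_edge (a point): middle of the lid's free edge, on its upper (outer) face, 215 mm from the hinge; when shut it is 65 mm above the counter and 15 mm outside the mouth plane
- honey_jar: closed amber jar, 64 mm diameter, 90 mm high, loose; origin at the centre of its underside; not to be disturbed
- bowl: white bowl, 110 mm diameter, 50 mm high, loose; origin at the centre of its underside; not to be disturbed
- mustard_jar: closed clear jar with a black cap, 60 mm diameter, 75 mm high, loose; origin at the centre of its underside; not to be disturbed
Things that resemble listed ones, but are neither listed nor needed, are in the scene too. Leave any blue or turquoise look-alike of the drum_a alone.

How it is judged:
By the outcome, as a careful person would: the job done as asked, in the order asked, and still so for the second after the job is handed in, with the robot touching nothing.
It also fails if it takes over 72 s, if anything falls off the work surface, if the arm or the gripper's body presses on something with over 40 N, if the wrist force passes 120 N, or if a joint passes its speed limit or range.

## Working session

There is one attempt and no reset: what is moved stays moved. The work goes in short steps, Python scripts to look and compute and a shell command to move; the robot and the scene stay as the last step left them, time stands still between calls to the robot, and variables do not carry over. Pictures are saved under pics/ and viewed, at most 10 in all, crops included, and the job is handed in when it is done.

```bash
ls; mkdir -p pics; cat > h.py <<'E'
import numpy as np, cv2
from workcell import readout, imaging, bot, spotter
def cam(n,save=None):
    o=readout.get_obs(); im,d=imaging.camera(n)
    if save: cv2.imwrite('pics/'+save,im[:,:,::-1])
    return im,d,o
def world(n,u,v,z):
    "u,v arrays pixels and depth -> world (fixed cams)"
    c=imaging.camera_info(n); f=240/np.tan(np.radians(c['vertical_fov'])/2)
    u,v,z=map(np.asarray,(u,v,z)); P=np.stack([(u-c['cx'])*z/f,(v-c['cy'])*z/f,z],-1)
    E=np.array(c['extrinsics']); return P@E[:3,:3].T+E[:3,3]
def cloud(n,d):
    v,u=np.mgrid[:480,:640]; return world(n,u,v,d)
E
python3 - <<'E'
from h import *
for n in ('top','scene'):
    im,d,o=cam(n,n+'0.png'); np.save(n+'0.npy',d)
    for t in ('block_a','drum_a','honey_jar','bowl','mustard_jar','lidded_stall','open_stall'):
        print(n,t,[(np.round(b['box']).astype(int).tolist(),round(b['confidence'],2)) for b in spotter.spot_in(n,t)])
print(o['time'],o['ee_pos'],o['tcp_rot'],o['wrist_force'])
E
```

```text
pics
top block_a [([314, 190, 31, 46], 0.91), ([345, 291, 45, 48], 0.86)]
top drum_a [([204, 383, 42, 45], 0.95), ([315, 242, 39, 38], 0.94), ([422, 365, 44, 41], 0.91), ([410, 118, 55, 52], 0.52), ([125, 245, 44, 174], 0.18)]
top honey_jar [([319, 112, 32, 38], 0.56)]
top bowl [([409, 117, 50, 54], 0.87)]
top mustard_jar [([259, 130, 37, 41], 0.81)]
top lidded_stall [([176, 247, 152, 174], 0.7), ([498, 246, 44, 47], 0.56)]
top open_stall [([476, 251, 126, 141], 0.89)]
scene block_a [([264, 239, 51, 38], 0.75), ([350, 291, 53, 52], 0.72)]
scene drum_a [([342, 167, 33, 30], 0.95), ([317, 259, 41, 42], 0.88), ([511, 260, 48, 44], 0.68), ([166, 227, 42, 40], 0.63), ([432, 207, 40, 36], 0.57), ([137, 323, 166, 169], 0.27)]
scene honey_jar [([349, 290, 54, 54], 0.39), ([457, 304, 41, 61], 0.29)]
scene bowl [([277, 396, 85, 74], 0.64)]
scene mustard_jar [([457, 304, 44, 61], 0.79), ([463, 144, 94, 151], 0.51)]
scene lidded_stall [([426, 170, 170, 200], 0.62)]
scene open_stall [([135, 325, 171, 172], 0.61)]
0.4 [0.13275672 0.53369444 0.23119146] [-1.79987474e+02  9.96569844e-04  1.66032548e+02] [-0.26600717  0.2834768  -0.55741075]
```

View pics/top0.png

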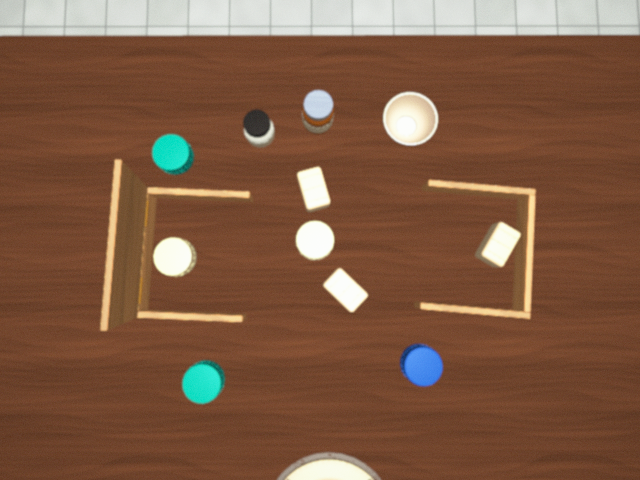

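View pics/scene0.png

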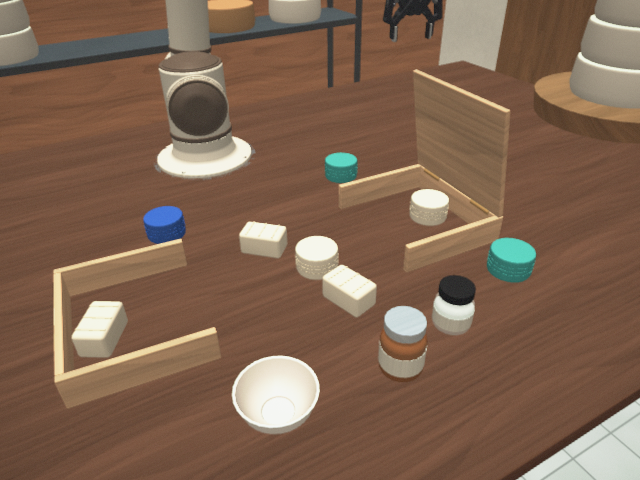

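Top picture: cream strays are block at (314,189), drum at (315,240), and block at (346,290). Drum_home is at (174,257) in the lidded stall and block_home at (500,245) in the open stall. The look-alikes to avoid are turquoise (172,154) and (203,383), and blue (422,365). So the drum goes left and the blocks go right.

```bash
python3 - <<'E'
from h import *
d=np.load('top0.npy'); P=cloud('top',d); im=cv2.imread('pics/top0.png')
for n,(u,v) in dict(block1=(314,189),drum=(315,240),block2=(346,290),dhome=(174,257),bhome=(500,245),blue=(422,365),turq1=(172,154),turq2=(203,383)).items():
    m=np.zeros((480,640),bool); m[v-32:v+32,u-32:u+32]=1
    m&=(P[...,2]>.040)&(P[...,2]<.049)
    nl,lab=cv2.connectedComponents(m.astype(np.uint8)); m=lab==lab[v,u]
    q=P[m]; (c,s,a)=cv2.minAreaRect((q[:,:2]*1000).astype(np.float32))
    print(n,m.sum(),'z',q[:,2].mean().round(4),'c mm',np.round(c,1),'mean',(q[:,:2].mean(0)*1000).round(1),'size',np.round(s,1),'ang',round(a,1))
# walls
m=((P[...,2]>.052)&(P[...,2]<.058))
nl,lab,st,ce=cv2.connectedComponentsWithStats(m.astype(np.uint8))
for i in range(1,nl):
    if st[i,4]>60:
        q=P[lab==i]; r=cv2.minAreaRect((q[:,:2]*1000).astype(np.float32)); print('wall',st[i],np.round(cv2.boxPoints(r)).tolist())
q=P[165:325,90:135]; q=q[q[...,2]>.08]; i=q[:,2].argmax(); print('lid top',q[q[:,2]>q[:,2].max()-.006].mean(0), q[:,2].max())
for n,(u,v) in dict(honey=(319,105),must=(257,123),bowl=(410,118)).items(): print(n,P[v,u])
E
```

```text
block1 922 z 0.0445 c mm [653.2  26.4] mean [652.8  26.2] size [78.6 49.6] ang 15.5
drum 1116 z 0.0447 c mm [549.7  24.4] mean [548.9  24. ] size [73.7 73.2] ang 0.1
block2 994 z 0.0446 c mm [450.3 -35.3] mean [450.3 -35.3] size [79.3 49.5] ang 46.1
dhome 1139 z 0.0445 c mm [517. 304.] mean [517.  303.2] size [72.8 72.8] ang 0.8
bhome 306105 z -0.0453 c mm [824.3 -11. ] mean [594.5  12. ] size [2528.3 1498.6] ang 89.9
blue 1203 z 0.0448 c mm [ 304. -183.] mean [ 304.2 -182.6] size [73.9 73.5] ang 18.4
turq1 1060 z 0.0445 c mm [726.5 313.3] mean [726.1 312.5] size [72.9 74. ] ang 48.1
turq2 1219 z 0.0446 c mm [273.6 241.6] mean [274.  241.6] size [74.4 73. ] ang 9.1
wall [ 420  180  116  139 1991] [[394.0, -389.0], [647.0, -413.0], [667.0, -201.0], [414.0, -177.0]]
wall [147 188 103  10 566] [[631.0, 153.0], [644.0, 153.0], [653.0, 353.0], [641.0, 353.0]]
wall [138 312 105  10 619] [[390.0, 165.0], [402.0, 164.0], [412.0, 364.0], [400.0, 365.0]]
lid top [0.47236921 0.03462865 0.92914399] 0.9291439900831091
honey [0.80554856 0.0151378  0.08954542]
must [0.77498614 0.13589658 0.07596982]
bowl [ 0.81050525 -0.1794901   0.00418928]
```

```bash
python3 - <<'E'
from h import *
d=np.load('top0.npy'); P=cloud('top',d); im=cv2.imread('pics/top0.png')
cv2.imwrite('pics/crop.png',cv2.resize(im[150:340,250:550],None,fx=2.6,fy=2.6,interpolation=cv2.INTER_CUBIC))
sub=np.zeros((480,640),bool); sub[215:275,470:525]=1
q=P[sub&(d>0)&(P[...,2]>.041)&(P[...,2]<.048)]
m=sub&(d>0)&(P[...,2]>.041)&(P[...,2]<.048)
nl,lab,st,_=cv2.connectedComponentsWithStats(m.astype(np.uint8)); i=1+st[1:,4].argmax(); q=P[lab==i]
r=cv2.minAreaRect((q[:,:2]*1000).astype(np.float32)); print('bhome',st[i],np.round(r[0]),np.round(r[1]),r[2],np.round(cv2.boxPoints(r)).tolist())
m=np.zeros((480,640),bool); m[150:340,90:150]=1; m&=(d>0)&(P[...,2]>.08)
q=P[m]; print(m.sum(),q[:,2].max()); t=q[q[:,2]>q[:,2].max()-.012]; print('lid top edge',t.min(0),t.max(0),t.mean(0))
sd=np.load('scene0.npy'); S=cloud('scene',sd); v,u=np.mgrid[:480,:640]
m=(u>410)&(u<505)&(v>70)&(v<215)&(sd>0)&(S[...,2]>.1)&(S[...,1]<.5); q=S[m]
c=q.mean(0); w=np.linalg.svd(q-c,full_matrices=False)[2][2]; print('lid inner plane',c,w,'max z',q[:,2].max())
E
```

```text
bhome [482 222  39  45 899] [ 539. -344.] [50. 79.] 57.60338592529297 [[492.0, -344.0], [559.0, -386.0], [586.0, -344.0], [519.0, -302.0]]
5158 0.2712471673407827
lid top edge [0.39945241 0.31640107 0.25930137] [0.65158741 0.33785347 0.27124717] [0.52261958 0.32635372 0.26660109]
lid inner plane [0.54257364 0.33710676 0.19068666] [-0.04646133 -0.98487303 -0.16693248] max z 0.2699545076484727
```

View pics/crop.png

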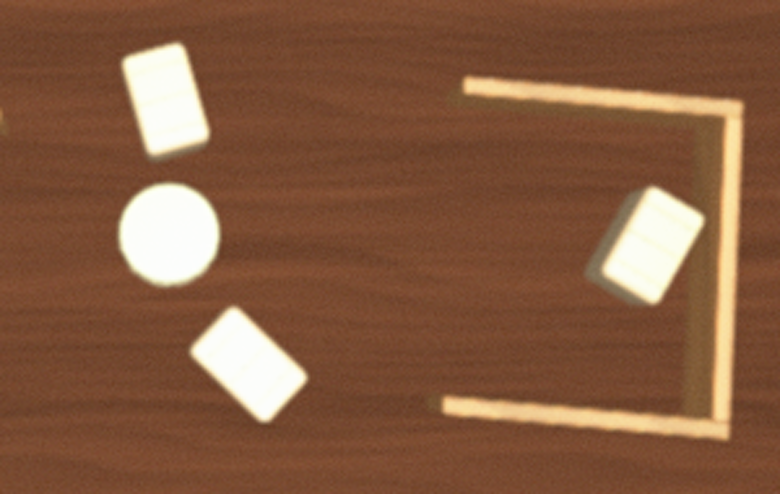

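The crop shows two cream blocks and the cream drum between them, none turquoise or blue. The block's home stall is on the right. I'll start with the far block (653,26), going around the lid.

```bash
python3 -m jog '[{"rotation":[0,0,-8],"translation":[20,-45,0],"grip":85},{"rotation":[0,0,-16],"translation":[40,-90,0],"grip":85},{"rotation":[0,0,-24],"translation":[60,-135,0],"grip":85},{"rotation":[0,0,-32],"translation":[80,-180,0],"grip":85},{"rotation":[0,0,-40],"translation":[100,-225,0],"grip":85},{"rotation":[0,0,-48],"translation":[120,-270,0],"grip":85},{"rotation":[0,0,-56],"translation":[150,-300,0],"grip":85},{"rotation":[0,0,-64],"translation":[190,-325,0],"grip":85},{"rotation":[0,0,-72],"translation":[230,-350,0],"grip":85},{"rotation":[0,0,-80],"translation":[270,-375,0],"grip":85},{"rotation":[0,0,-88],"translation":[310,-395,0],"grip":85},{"rotation":[0,0,-96],"translation":[350,-415,-10],"grip":85},{"rotation":[0,0,-104],"translation":[390,-440,-20],"grip":85},{"rotation":[0,0,-112],"translation":[430,-460,-30],"grip":85},{"rotation":[0,0,-120],"translation":[470,-480,-45],"grip":85},{"rotation":[0,0,-128],"translation":[500,-495,-60],"grip":85},{"rotation":[0,0,-136],"translation":[520,-508,-75],"grip":85},{"rotation":[0,0,-144],"translation":[520,-508,-85],"grip":85},{"rotation":[0,0,-150.5],"translation":[520,-508,-90],"grip":85},{"rotation":[0,0,-150.5],"translation":[520,-508,-90],"grip":85}]' 25
```

```text
time: 2.8
ee_pos: [0.6524, 0.0255, 0.14]
tcp_rot: [-180.0, 0.1, 15.4]
wrist_force: [-0.1, 0.1, -0.7]
opening: 0.0851
grasp_force: 0.0
```

```bash
python3 -m jog '[{"rotation":[0,0,0],"translation":[0,0,-40],"grip":85},{"rotation":[0,0,0],"translation":[0,0,-80],"grip":85},{"rotation":[0,0,0],"translation":[0,0,-105],"grip":85},{"rotation":[0,0,0],"translation":[0,0,-120],"grip":85},{"rotation":[0,0,0],"translation":[0,0,-130],"grip":85},{"rotation":[0,0,0],"translation":[0,0,-135],"grip":85},{"rotation":[0,0,0],"translation":[0,0,-135],"grip":60},{"rotation":[0,0,0],"translation":[0,0,-135],"grip":45},{"rotation":[0,0,0],"translation":[0,0,-135],"grip":45},{"rotation":[0,0,0],"translation":[0,0,-135],"grip":45},{"rotation":[0,0,0],"translation":[0,0,-135],"grip":45},{"rotation":[0,0,0],"translation":[0,0,-135],"grip":45}]' 20
```

```text
time: 4.0
ee_pos: [0.6536, 0.0259, 0.0077]
tcp_rot: [180.0, -0.1, 15.5]
wrist_force: [-0.5, 1.6, 5.7]
opening: 0.0497
grasp_force: 22.3
```

```bash
python3 -m jog '[{"rotation":[0,0,0],"translation":[0,-5,0],"grip":45},{"rotation":[0,0,-1],"translation":[-1,-15,0],"grip":45},{"rotation":[0,0,-2],"translation":[-3,-30,0],"grip":45},{"rotation":[0,0,-3],"translation":[-6,-46,0],"grip":45},{"rotation":[0,0,-5],"translation":[-10,-63,0],"grip":45},{"rotation":[0,0,-7],"translation":[-15,-80,0],"grip":45},{"rotation":[0,0,-9],"translation":[-20,-97,0],"grip":45},{"rotation":[0,0,-11],"translation":[-25,-114,0],"grip":45},{"rotation":[0,0,-13],"translation":[-30,-131,0],"grip":45},{"rotation":[0,0,-15],"translation":[-35,-148,0],"grip":45},{"rotation":[0,0,-17],"translation":[-40,-165,0],"grip":45},{"rotation":[0,0,-19],"translation":[-45,-182,0],"grip":45},{"rotation":[0,0,-20],"translation":[-50,-199,0],"grip":45},{"rotation":[0,0,-21],"translation":[-54,-216,0],"grip":45},{"rotation":[0,0,-21],"translation":[-57,-233,0],"grip":45},{"rotation":[0,0,-21],"translation":[-59,-248,0],"grip":45},{"rotation":[0,0,-21],"translation":[-61,-260,0],"grip":45},{"rotation":[0,0,-21],"translation":[-62,-268,0],"grip":45},{"rotation":[0,0,-21],"translation":[-62,-271,0],"grip":45},{"rotation":[0,0,-21],"translation":[-62,-271,0],"grip":45}]'
```

```text
time: 6.0
ee_pos: [0.5914, -0.2458, 0.0077]
tcp_rot: [180.0, -0.1, -5.5]
wrist_force: [-1.5, -0.1, 7.1]
opening: 0.0498
grasp_force: 22.4
```

```bash
python3 -m jog '[{"rotation":[0,0,0],"translation":[0,0,0],"grip":66},{"rotation":[0,0,0],"translation":[0,0,0],"grip":66},{"rotation":[0,0,0],"translation":[0,0,0],"grip":66},{"rotation":[0,0,0],"translation":[0,0,15],"grip":66},{"rotation":[0,0,0],"translation":[0,0,50],"grip":66},{"rotation":[0,0,0],"translation":[0,0,90],"grip":66},{"rotation":[0,0,7],"translation":[-20,30,110],"grip":85},{"rotation":[0,0,15],"translation":[-45,65,110],"grip":85},{"rotation":[0,0,23],"translation":[-70,105,110],"grip":85},{"rotation":[0,0,31],"translation":[-95,145,110],"grip":85},{"rotation":[0,0,39],"translation":[-120,180,110],"grip":85},{"rotation":[0,0,46],"translation":[-137,205,110],"grip":85},{"rotation":[0,0,51.5],"translation":[-140.5,210,100],"grip":85},{"rotation":[0,0,51.5],"translation":[-140.5,210,90],"grip":85},{"rotation":[0,0,51.5],"translation":[-140.5,210,70],"grip":85}]'; python3 - <<'E'
from h import *
im,d,o=cam('top'); P=cloud('top',d)
m=(d>0)&(P[...,2]>.041)&(P[...,2]<.048); m[:170]=0; m[330:]=0; m[:,:290]=0; m[:,530:]=0
nl,lab,st,_=cv2.connectedComponentsWithStats(m.astype(np.uint8))
for i in range(1,nl):
    if st[i,4]>300:
        r=cv2.minAreaRect((P[lab==i][:,:2]*1000).astype(np.float32)); print(st[i],np.round(r[0]),np.round(r[1]),round(r[2],1))
print(o['ee_pos'],o['tcp_rot'])
E
```

```text
time: 7.5
ee_pos: [0.4514, -0.0354, 0.0776]
tcp_rot: [179.8, -0.1, 45.9]
wrist_force: [-0.4, -0.7, 0.1]
opening: 0.0851
grasp_force: 0.0
[438 198  27  41 896] [ 592. -247.] [50. 79.] 84.3
[ 296  221   38   38 1075] [550.  24.] [73. 74.] 89.9
[481 223  40  44 921] [ 539. -344.] [50. 79.] 58.5
[ 0.45141749 -0.03541181  0.07758954] [ 1.79844616e+02 -1.16615964e-01  4.58810761e+01]
```

Block 1 is well placed. Next is block 2.

```bash
python3 -m jog '[{"rotation":[0,0,0],"translation":[0,0,-30],"grip":85},{"rotation":[0,0,0],"translation":[0,0,-50],"grip":85},{"rotation":[0,0,0],"translation":[0,0,-62],"grip":85},{"rotation":[0,0,0],"translation":[0,0,-70],"grip":85},{"rotation":[0,0,0],"translation":[0,0,-70],"grip":60},{"rotation":[0,0,0],"translation":[0,0,-70],"grip":45},{"rotation":[0,0,0],"translation":[0,0,-70],"grip":45},{"rotation":[0,0,0],"translation":[0,0,-70],"grip":45},{"rotation":[0,0,0],"translation":[0,0,-70],"grip":45},{"rotation":[0,0,0],"translation":[0,0,-70],"grip":45}]' 20
```

```text
time: 8.55
ee_pos: [0.451, -0.0354, 0.0073]
tcp_rot: [179.9, -0.1, 46.0]
wrist_force: [0.7, -0.2, 6.5]
opening: 0.0501
grasp_force: 22.1
```

```bash
python3 -m jog '[{"rotation":[0,0,-2],"translation":[1,-4,0],"grip":45},{"rotation":[0,0,-6],"translation":[4,-11,0],"grip":45},{"rotation":[0,0,-11],"translation":[7,-19,0],"grip":45},{"rotation":[0,0,-16],"translation":[11,-27,0],"grip":45},{"rotation":[0,0,-21],"translation":[15,-36,0],"grip":45},{"rotation":[0,0,-26],"translation":[19,-46,0],"grip":45},{"rotation":[0,0,-31],"translation":[23,-56,0],"grip":45},{"rotation":[0,0,-36],"translation":[27,-66,0],"grip":45},{"rotation":[0,0,-41],"translation":[30,-77,0],"grip":45},{"rotation":[0,0,-46],"translation":[33,-89,0],"grip":45},{"rotation":[0,0,-50],"translation":[35,-102,0],"grip":45},{"rotation":[0,0,-51.5],"translation":[35,-116,0],"grip":45},{"rotation":[0,0,-51.5],"translation":[35,-130,0],"grip":45},{"rotation":[0,0,-51.5],"translation":[34,-145,0],"grip":45},{"rotation":[0,0,-51.5],"translation":[33,-160,0],"grip":45},{"rotation":[0,0,-51.5],"translation":[32,-175,0],"grip":45},{"rotation":[0,0,-51.5],"translation":[31,-188,0],"grip":45},{"rotation":[0,0,-51.5],"translation":[30,-197,0],"grip":45},{"rotation":[0,0,-51.5],"translation":[30,-200,0],"grip":45},{"rotation":[0,0,-51.5],"translation":[30,-200,0],"grip":45}]'
```

```text
time: 10.55
ee_pos: [0.4809, -0.2359, 0.0074]
tcp_rot: [180.0, -0.1, -5.5]
wrist_force: [-0.3, -0.6, 6.1]
opening: 0.0498
grasp_force: 22.1
```

```bash
python3 -m jog '[{"rotation":[0,0,0],"translation":[0,0,0],"grip":66},{"rotation":[0,0,0],"translation":[0,0,0],"grip":66},{"rotation":[0,0,0],"translation":[0,0,0],"grip":66},{"rotation":[0,0,0],"translation":[0,0,15],"grip":66},{"rotation":[0,0,0],"translation":[0,0,50],"grip":66},{"rotation":[0,0,0],"translation":[0,0,90],"grip":66},{"rotation":[0,0,8],"translation":[5,25,110],"grip":85},{"rotation":[0,0,16],"translation":[12,50,110],"grip":85},{"rotation":[0,0,24],"translation":[18,75,110],"grip":85},{"rotation":[0,0,32],"translation":[24,100,110],"grip":85},{"rotation":[0,0,40],"translation":[30,125,110],"grip":85},{"rotation":[0,0,48],"translation":[36,150,110],"grip":85},{"rotation":[0,0,56],"translation":[42,175,110],"grip":85},{"rotation":[0,0,64],"translation":[48,200,110],"grip":85},{"rotation":[0,0,72],"translation":[54,220,110],"grip":85},{"rotation":[0,0,80],"translation":[60,240,105],"grip":85},{"rotation":[0,0,88],"translation":[65,255,95],"grip":85},{"rotation":[0,0,95.5],"translation":[69.5,259.5,85],"grip":85},{"rotation":[0,0,95.5],"translation":[69.5,259.5,75],"grip":85}]'; python3 - <<'E'
from h import *
im,d,o=cam('wrist','w1.png'); c=imaging.camera_info('wrist'); f=240/np.tan(np.radians(c['vertical_fov'])/2)
from scipy.spatial.transform import Rotation as R
T=np.eye(4);T[:3,:3]=R.from_euler('xyz',o['tcp_rot'],degrees=True).as_matrix();T[:3,3]=o['ee_pos'];T=T@np.array(c['tool_from_camera'])
v,u=np.mgrid[:480,:640]; P=np.stack([(u-c['cx'])*d/f,(v-c['cy'])*d/f,d],-1)@T[:3,:3].T+T[:3,3]
m=(d>0)&(P[...,2]>.040)&(P[...,2]<.049)&(abs(P[...,0]-.55)<.1)&(abs(P[...,1]-.024)<.1)
q=(P[m][:,:2]*1000).astype(np.float32); print(o['ee_pos'],o['tcp_rot'],len(q),cv2.minEnclosingCircle(q),cv2.boundingRect(q.astype(np.int32)))
im,d,o=cam('top'); P=cloud('top',d)
m=(d>0)&(P[...,2]>.041)&(P[...,2]<.048); m[:170]=0; m[330:]=0; m[:,:290]=0; m[:,530:]=0
nl,lab,st,_=cv2.connectedComponentsWithStats(m.astype(np.uint8))
for i in range(1,nl):
    if st[i,4]>300:
        r=cv2.minAreaRect((P[lab==i][:,:2]*1000).astype(np.float32)); print(st[i],np.round(r[0]),np.round(r[1]),round(r[2],1))
E
```

```text
time: 12.45
ee_pos: [0.5503, 0.025, 0.0818]
tcp_rot: [179.9, -0.0, 90.2]
wrist_force: [-1.1, -0.6, -0.4]
opening: 0.0849
grasp_force: 0.0
[0.55026073 0.02502649 0.08184082] [ 1.79943915e+02 -5.93490966e-03  9.02116307e+01] 14863 ((550.3781127929688, 26.07677459716797), 37.8753776550293) (512, -11, 77, 75)
[438 198  27  41 900] [ 592. -247.] [50. 79.] 84.4
[481 222  40  45 919] [ 539. -344.] [50. 80.] 58.3
[434 253  27  42 920] [ 481. -237.] [50. 78.] 84.5
```

```bash
python3 -m jog '[{"rotation":[0,0,0],"translation":[0,0.5,-20],"grip":85.4},{"rotation":[0,0,0],"translation":[0,0.5,-35],"grip":85.4},{"rotation":[0,0,0],"translation":[0,0.5,-50],"grip":85.4},{"rotation":[0,0,0],"translation":[0,0.5,-65],"grip":85.4},{"rotation":[0,0,0],"translation":[0,0.5,-74],"grip":85.4},{"rotation":[0,0,0],"translation":[0,0.5,-77],"grip":85.4},{"rotation":[0,0,0],"translation":[0,0.5,-77],"grip":70},{"rotation":[0,0,0],"translation":[0,0.5,-77],"grip":70},{"rotation":[0,0,0],"translation":[0,0.5,-77],"grip":70},{"rotation":[0,0,0],"translation":[0,0.5,-77],"grip":70},{"rotation":[0,0,0],"translation":[0,0.5,-77],"grip":70}]' 20
```

```text
time: 13.65
ee_pos: [0.5499, 0.0247, 0.0045]
tcp_rot: [180.0, -0.0, 90.0]
wrist_force: [0.0, -0.5, -1.0]
opening: 0.0755
grasp_force: 24.4
```

```bash
python3 -m jog '[{"rotation":[0,0,0],"translation":[0,3,-1],"grip":70},{"rotation":[0,0,0],"translation":[-1,10,-1],"grip":70},{"rotation":[0,0,-1],"translation":[-3,20,-1],"grip":70},{"rotation":[0,0,-1],"translation":[-5,32,-1],"grip":70},{"rotation":[0,0,-2],"translation":[-8,45,-1],"grip":70},{"rotation":[0,0,-2],"translation":[-10,58,-1],"grip":70},{"rotation":[0,0,-3],"translation":[-13,71,-1],"grip":70},{"rotation":[0,0,-3],"translation":[-15,84,-1],"grip":70},{"rotation":[0,0,-3],"translation":[-18,97,-1],"grip":70},{"rotation":[0,0,-3],"translation":[-20,110,-1],"grip":70},{"rotation":[0,0,-3],"translation":[-23,123,-1],"grip":70},{"rotation":[0,0,-3],"translation":[-25,136,-1],"grip":70},{"rotation":[0,0,-3],"translation":[-27,148,-1],"grip":70},{"rotation":[0,0,-3],"translation":[-29,160,-1],"grip":70},{"rotation":[0,0,-3],"translation":[-30,171,-1],"grip":70},{"rotation":[0,0,-3],"translation":[-31,181,-1],"grip":70},{"rotation":[0,0,-3],"translation":[-31,187,-1],"grip":70},{"rotation":[0,0,-3],"translation":[-31,190,-1],"grip":70},{"rotation":[0,0,-3],"translation":[-31,191,-1],"grip":70},{"rotation":[0,0,-3],"translation":[-31,191,-1],"grip":70}]'
```

```text
time: 15.65
ee_pos: [0.5188, 0.2165, 0.004]
tcp_rot: [180.0, -0.0, 87.1]
wrist_force: [0.7, -1.7, 6.0]
opening: 0.0753
grasp_force: 25.1
```

```bash
python3 -m jog '[{"rotation":[0,0,0],"translation":[0,0,0],"grip":85},{"rotation":[0,0,0],"translation":[0,0,0],"grip":85},{"rotation":[0,0,0],"translation":[0,0,0],"grip":85},{"rotation":[0,0,0],"translation":[0,0,15],"grip":85},{"rotation":[0,0,0],"translation":[0,0,45],"grip":85},{"rotation":[0,0,0],"translation":[0,-30,80],"grip":85},{"rotation":[0,0,0],"translation":[-10,-60,120],"grip":20},{"rotation":[0,0,0],"translation":[-20,-90,165],"grip":0},{"rotation":[0,0,0],"translation":[-40,-120,210],"grip":0},{"rotation":[0,0,0],"translation":[-60,-140,255],"grip":0},{"rotation":[0,0,0],"translation":[-70,-150,300],"grip":0},{"rotation":[0,0,0],"translation":[-70,-150,330],"grip":0}]'; python3 - <<'E'
from h import *
im,d,o=cam('scene','s2.png'); sd=d; S=cloud('scene',sd); v,u=np.mgrid[:480,:640]
im,d,o=cam('top','t2.png'); P=cloud('top',d)
m=(d>0)&(P[...,2]>.041)&(P[...,2]<.048); m[:170]=0; m[340:]=0; m[:,:140]=0; m[:,530:]=0
nl,lab,st,_=cv2.connectedComponentsWithStats(m.astype(np.uint8))
for i in range(1,nl):
    if st[i,4]>300:
        q=P[lab==i];r=cv2.minAreaRect((q[:,:2]*1000).astype(np.float32)); print(st[i],np.round(r[0]),np.round(r[1]),round(r[2],1))
m=(u>90)&(u<150)&(v>150)&(v<340)&(d>0)&(P[...,2]>.08)
q=P[m]; t=q[q[:,2]>q[:,2].max()-.012]; print('lid top edge',t.min(0),t.max(0))
c=np.median(q,0); w=np.linalg.svd(q-q.mean(0),full_matrices=False)[2][2]; print(w)
print(o['ee_pos'])
E
```

```text
time: 16.85
ee_pos: [0.4469, 0.0645, 0.3373]
tcp_rot: [179.8, -0.0, 87.0]
wrist_force: [0.5, 0.1, 0.9]
opening: 0.0003
grasp_force: 0.0
[438 198  27  41 903] [ 591. -247.] [49. 78.] 85.0
[482 222  39  45 916] [ 539. -344.] [49. 79.] 58.4
[434 253  27  42 924] [ 481. -236.] [50. 78.] 85.4
lid top edge [0.45795074 0.0728152  0.80827435] [0.4756363  0.09263807 0.82027401]
[ 0.14494141 -0.92821043 -0.3426622 ]
[0.44753283 0.06462691 0.34347293]
```

View pics/s2.png

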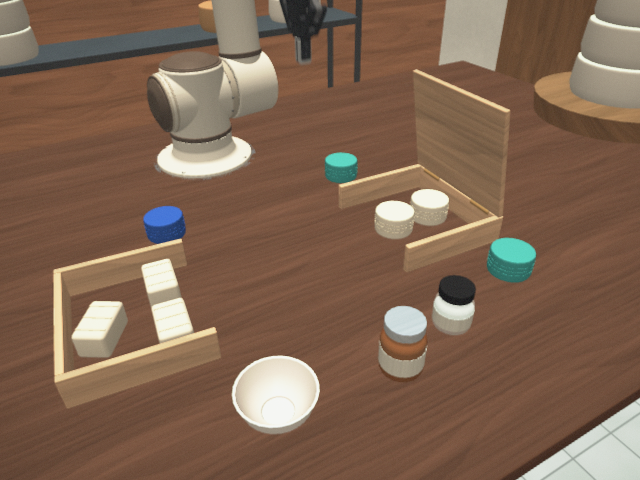

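Five cheeses stand in their stalls: the stray drum is at (394,219) beside drum_home (430,207), and the blocks are at (160,283), (171,320) and (100,328). Jars and bowl are unmoved and the lid is still up. Now I'll go over the lid to get behind it.

```bash
python3 -m jog '[{"rotation":[0,0,0],"translation":[10,35,0],"grip":0},{"rotation":[0,0,0],"translation":[20,75,5],"grip":0},{"rotation":[0,0,0],"translation":[30,115,10],"grip":0},{"rotation":[0,0,0],"translation":[40,155,10],"grip":0},{"rotation":[0,0,0],"translation":[50,195,10],"grip":0},{"rotation":[0,0,0],"translation":[60,235,10],"grip":0},{"rotation":[0,0,0],"translation":[70,270,10],"grip":0},{"rotation":[0,0,0],"translation":[76,300,5],"grip":0},{"rotation":[0,0,0],"translation":[76,307,0],"grip":0},{"rotation":[0,0,0],"translation":[76,307,-30],"grip":0},{"rotation":[0,0,0],"translation":[76,307,-60],"grip":0},{"rotation":[0,0,0],"translation":[76,307,-80],"grip":0},{"rotation":[0,0,0],"translation":[76,307,-80],"grip":0}]'
```

```text
time: 18.25
ee_pos: [0.5236, 0.3716, 0.2507]
tcp_rot: [-179.8, 0.2, 87.0]
wrist_force: [-0.4, -0.2, 0.0]
opening: 0.0
grasp_force: 0.0
```

```bash
python3 -m jog '[{"rotation":[0,0,0],"translation":[0,-10,-4],"grip":0},{"rotation":[0,0,0],"translation":[-1,-18,-7],"grip":0},{"rotation":[0,0,0],"translation":[-1,-25,-7],"grip":0},{"rotation":[0,0,0],"translation":[-1,-33,-8],"grip":0},{"rotation":[0,0,0],"translation":[-2,-41,-10],"grip":0},{"rotation":[0,0,0],"translation":[-2,-49,-12],"grip":0},{"rotation":[0,0,0],"translation":[-3,-57,-14],"grip":0},{"rotation":[0,0,0],"translation":[-3,-65,-17],"grip":0},{"rotation":[0,0,0],"translation":[-3,-73,-20],"grip":0},{"rotation":[0,0,0],"translation":[-4,-81,-23],"grip":0},{"rotation":[0,0,0],"translation":[-4,-88,-27],"grip":0}]'
```

```text
time: 19.35
ee_pos: [0.5207, 0.284, 0.226]
tcp_rot: [-180.0, 0.0, 87.0]
wrist_force: [-0.3, 1.7, 1.6]
opening: 0.0
grasp_force: 1.0
```

```bash
python3 -m jog '[{"rotation":[0,0,0],"translation":[0,-7,-4],"grip":0},{"rotation":[0,0,0],"translation":[-1,-14,-8],"grip":0},{"rotation":[0,0,0],"translation":[-1,-21,-13],"grip":0},{"rotation":[0,0,0],"translation":[-1,-28,-18],"grip":0},{"rotation":[0,0,0],"translation":[-2,-35,-23],"grip":0},{"rotation":[0,0,0],"translation":[-2,-41,-28],"grip":0},{"rotation":[0,0,0],"translation":[-2,-47,-34],"grip":0},{"rotation":[0,0,0],"translation":[-2,-53,-40],"grip":0},{"rotation":[0,0,0],"translation":[-3,-58,-46],"grip":0},{"rotation":[0,0,0],"translation":[-3,-63,-52],"grip":0},{"rotation":[0,0,0],"translation":[-3,-68,-59],"grip":0},{"rotation":[0,0,0],"translation":[-3,-73,-66],"grip":0},{"rotation":[0,0,0],"translation":[-4,-78,-73],"grip":0},{"rotation":[0,0,0],"translation":[-4,-82,-80],"grip":0},{"rotation":[0,0,0],"translation":[-4,-86,-88],"grip":0},{"rotation":[0,0,0],"translation":[-4,-89,-95],"grip":0},{"rotation":[0,0,0],"translation":[-4,-92,-103],"grip":0},{"rotation":[0,0,0],"translation":[-4,-95,-110],"grip":0}]'
```

```text
time: 21.15
ee_pos: [0.5167, 0.1895, 0.1155]
tcp_rot: [-180.0, -0.0, 87.0]
wrist_force: [-0.1, 1.7, 1.1]
opening: -0.0002
grasp_force: 0.6
```

```bash
python3 -m jog '[{"rotation":[0,0,0],"translation":[0,-2,-5],"grip":0},{"rotation":[0,0,0],"translation":[0,-3,-10],"grip":0},{"rotation":[0,0,0],"translation":[0,-4,-15],"grip":0},{"rotation":[0,0,0],"translation":[0,-5,-20],"grip":0},{"rotation":[0,0,0],"translation":[0,-6,-24],"grip":0},{"rotation":[0,0,0],"translation":[0,-7,-28],"grip":0},{"rotation":[0,0,0],"translation":[0,-7,-32],"grip":0},{"rotation":[0,0,0],"translation":[0,-8,-36],"grip":0},{"rotation":[0,0,0],"translation":[0,-8,-39],"grip":0},{"rotation":[0,0,0],"translation":[0,-8,-42],"grip":0},{"rotation":[0,0,0],"translation":[0,-8,-44],"grip":0},{"rotation":[0,0,0],"translation":[0,-8,-46],"grip":0},{"rotation":[0,0,0],"translation":[0,-8,-47],"grip":0},{"rotation":[0,0,0],"translation":[0,-8,-48],"grip":0},{"rotation":[0,0,0],"translation":[0,-8,-48],"grip":0}]'
```

```text
time: 22.65
ee_pos: [0.5167, 0.1818, 0.0682]
tcp_rot: [-180.0, -0.0, 87.0]
wrist_force: [0.7, -0.1, -0.5]
opening: 0.0
grasp_force: 0.0
```

```bash
python3 -m jog '[{"rotation":[0,0,0],"translation":[0,0,-1],"grip":0},{"rotation":[0,0,0],"translation":[0,0,-2],"grip":0},{"rotation":[0,0,0],"translation":[0,0,-2.5],"grip":0},{"rotation":[0,0,0],"translation":[0,0,-3],"grip":0},{"rotation":[0,0,0],"translation":[0,0,-3],"grip":0}]'
```

```text
time: 23.15
ee_pos: [0.5168, 0.1818, 0.0652]
tcp_rot: [-180.0, -0.0, 87.0]
wrist_force: [0.2, -0.0, 0.8]
opening: -0.0002
grasp_force: 0.0
```

```bash
python3 -m jog '[{"rotation":[0,0,0],"translation":[0,0,-0.5],"grip":0},{"rotation":[0,0,0],"translation":[0,0,-1],"grip":0},{"rotation":[0,0,0],"translation":[0,0,-1.5],"grip":0},{"rotation":[0,0,0],"translation":[0,0,-1.5],"grip":0}]'
```

```text
time: 23.55
ee_pos: [0.5168, 0.1818, 0.065]
tcp_rot: [180.0, -0.0, 87.0]
wrist_force: [-3.8, -2.4, 9.7]
opening: -0.0
grasp_force: 5.0
```

The lid is firm at z = 65 mm, so it's fully shut. I'll retreat upward and check.

```bash
python3 -m jog '[{"rotation":[0,0,0],"translation":[0,0,3],"grip":0},{"rotation":[0,0,0],"translation":[0,0,15],"grip":0},{"rotation":[0,0,0],"translation":[0,0,50],"grip":0},{"rotation":[0,0,0],"translation":[-20,-20,95],"grip":0},{"rotation":[0,0,0],"translation":[-45,-50,130],"grip":0},{"rotation":[0,0,0],"translation":[-70,-80,160],"grip":0},{"rotation":[0,0,0],"translation":[-100,-110,190],"grip":0},{"rotation":[0,0,0],"translation":[-120,-130,200],"grip":0},{"rotation":[0,0,0],"translation":[-120,-130,200],"grip":0},{"rotation":[0,0,0],"translation":[-120,-130,200],"grip":0}]'; python3 - <<'E'
from h import *
im,d,o=cam('scene','s3.png')
im,d,o=cam('top'); P=cloud('top',d)
v,u=np.mgrid[:480,:640]
m=(d>0)&(P[...,0]>.41)&(P[...,0]<.64)&(P[...,1]>.16)&(P[...,1]<.35)
q=P[m]; A=np.c_[q[:,:2],np.ones(len(q))]; c=np.linalg.lstsq(A,q[:,2],rcond=None)[0]; print('lid plane slopes',c, 'z',np.percentile(q[:,2],[2,50,98]))
for n,(a,b) in dict(honey=(319,105),must=(257,123),bowl=(410,118)).items(): print(n,P[b,a])
print(o['wrist_force'],o['ee_pos'])
E
```

```text
time: 24.55
ee_pos: [0.3969, 0.0515, 0.2648]
tcp_rot: [179.9, -0.0, 87.0]
wrist_force: [1.0, 0.0, -0.4]
opening: -0.0004
grasp_force: 0.0
lid plane slopes [-0.00072225 -0.00050802  0.06560575] z [0.06184702 0.06504927 0.06861468]
honey [0.8048657  0.01517775 0.09126619]
must [0.7759087  0.1362053  0.07336884]
bowl [ 0.81079523 -0.17967373  0.00339604]
[-0.09509055  1.10215901 -0.1154489 ] [0.39706675 0.0518546  0.26392493]
```

View pics/s3.png

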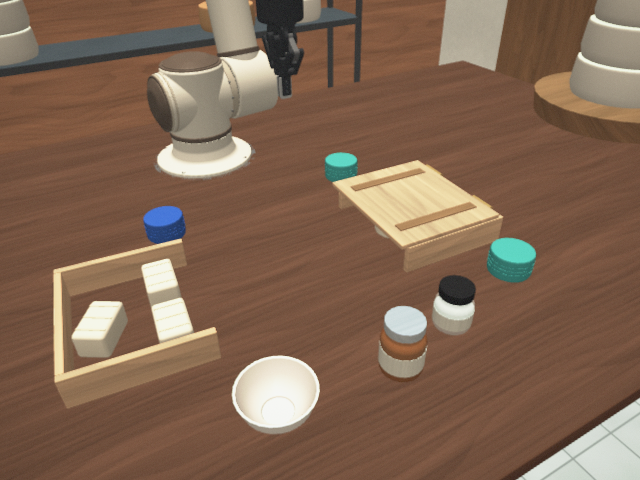

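The lid lies flat and shut at (415,205) with the drum under it. The blocks are inside at (160,283) and (171,320), and everything else is unmoved.

```bash
python3 -c "
from workcell import bot; print(bot.job_done())"
```

```text
the job is handed in; nothing more can be done
None
```

The job is handed in at about 24.7 s of robot time: both blocks are in the open stall, the drum is in the lidded stall with the lid fully shut, and the last camera check showed the jars and bowl where they were.

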